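Lay out the dye-weighing station

ROBOT

A 7-joint arm with a two-finger parallel gripper is mounted at the origin on the work surface. World frame = base frame: x ahead of the robot, y to its left, z up, the work surface at z = 0. Lengths are in m, angles in rad, forces in N, time in s.
With the tool pointing down it reaches from about 0.4 to 0.875 m from the base axis. Payload 6.5 kg.
Tool frame: the origin (TCP) lies midway between the tips of the shut fingers; the grasp point (between the pads) lies ctrl.tcp_to_grasp behind it (ctrl.tcp_to_grasp is the distance from the TCP to the grasp point, in m); z points along the fingers, y is the direction in which the jaws open and shut (so a half turn about z gives the same grasp; the last joint's range is limited). The gripper opens to 85 mm and grips with 20 to 120 N. Pads are 22 mm wide; open, the fingers measure 114 mm over their backs; the gripper's body (76 mm by 85 mm) begins 54 mm behind the grasp point. The pads swing forward as they close: fully open they stand 13 mm farther back than shut.
Start: joints at [-1.199, 0.536, -0.004, 1.538, 0.003, 1.067, -0.071], TCP at [0.276, 0.589, 0.231] pointing down, gripper open.
Joint ranges: [-2.7, 2.7], [-0.37, 2.16], [-1.27, 1.26], [0.24, 2.4], [-1.31, 4.45], [0.19, 1.91], [-2.76, 2.76]. Speed limits (rad/s): [2.39, 2.39, 3.14, 3.14, 3.14, 3.14, 3.14].

INTERFACE

Orientations are given as a unit quaternion [x, y, z, w].
In Python, from plant import sensors, imaging, ctrl gives the robot as it stands.
- The arm moves only by the shell command python3 -m crank 'ROWS'. ROWS is JSON, one flat list of numbers, 7 for each row, row after row: the shift along the tool's x, y, z in m, then the turn, a rotation vector about the tool's x, y, z in rad, then the opening, from 0 (shut) to 1 (fully open). A call has exactly 8 rows; each row is the pose to reach, as a shift and turn from the pose commanded when the call began, along the tool's axes at that moment; what a row does not reach only later rows make up. A row lasts 1/12 s, in which the tool goes at most 41.7 mm and 7.16 degrees, less where a joint would pass 70% of its speed; a pose out of reach is approached as far as the arm can. A call with a gripper value outside its range is refused whole. The fingers move at their own pace and stop on an object; the grip force is fixed at half the most. Time passes only in rows, so rows that repeat a pose let the fingers close, or fill a call up. It gives the time, the measured TCP pose, the force and the opening at its end, in the units of the state.
- sensors.get_state(): the state, without advancing time (a new reading comes with each control period).
- imaging.get_image(name): name is "side" or "top"; returns the picture (420x560x3 uint8, red, green, blue); there is no depth.
- imaging.camera_model(name): a dict with "fx", "fy", "cx", "cy" (pixels), "dist_coeffs" ([k1, k2, p1, p2, k3] as OpenCV has them; the pictures are not rectified), "R" (3x3) and "t" (3): a world point X has camera coordinates R X + t. Camera axes: x right, y down, z forward; pixel columns grow to the right and rows downward; lengths in m; the calibration is good to about 2 mm. A picture is of the moment at which its call begins. camera_model takes no time and is no camera call.
- ctrl.close_job(): hands the job in, once; it reports no verdict.
The state is a dict: "t": time; "joint_positions": joint angles; "joint_velocities": joint speeds; "effort": joint torques, N m; "tool_pos": TCP position; "orientation": TCP orientation; "contact_force": force on the tool from outside, world axes, zero at the start; "torque": the same for the moment, N m; "finger_gap": opening from 0.0 (shut) to 1.0 (fully open).
Only numpy, scipy, OpenCV 4.12 (cv2) and the standard library are available. Lean on these libraries where they do the work, as an engineer would, in place of code of your own. Each camera call takes 0.05 s, during which the arm holds its last target. There are 200 camera calls.

TASK

Lay out the balance for the next dye recipe: draw the small rectangular steel tray forward from under the bottle riser and set it in the middle of the balance's platform, then stand the steel beaker in the middle of that tray. Stand the small round squeeze bottle from the table top in the middle of the drip coaster to the left of the balance and the square jar in the middle of the coaster to its right (left and right as seen from the robot). Set things down gently without dropping them, the balance is delicate; keep beaker, bottle and jar upright and leave the round brass dish and the grey tin on the table where they are.

Things in the scene. Friction and masses are not known exactly. Their poses are not given: they have to be found in the camera images.
- tray: loose open tray of bare steel, 100 long (its x) x 60 wide (its y) x 20 mm high, walls and floor 3 mm, 0.15 kg; origin at the centre of its underside. Starts flat on the table, its rear under the riser's lip, about 42 mm of its front end showing, long axis about square to the lip; must be slid forward until wholly clear before it can be lifted. Can be gripped anywhere across its width
- beaker: loose round open steel beaker, 62 mm high, 40 mm across the rim and 38 mm across the foot, about 0.12 kg; origin at the centre of its underside, z up
- bottle: loose round squeeze bottle, blue with a red cap and nozzle and a paper band: body 54 mm across and straight from the bottom to 84 mm up, then a cap 34 mm across, tip of the nozzle at 122 mm, about 0.22 kg; origin at the centre of its underside, z up
- jar: loose square black jar 48 x 48 mm (sides along its x and y), straight to 60 mm up, with a round white screw lid 42 mm across, 80 mm high in all, about 0.2 kg; origin at the centre of its underside, z up
- balance: electronic balance, fixed: white housing 150 mm wide; square steel platform 120 x 120 mm, its top 50 mm above the table, does not sink; origin at table level under the platform's centre, x away from the operator, y to the left. The housing reaches from 118 mm in front of the origin (display and keys, under 35 mm high) to 68 mm behind it
- coaster_a: one of two identical round black rubber drip coasters, fixed, 94 mm across, floor 3 mm above the table, rim 3 mm thick and 6 mm high; origin at the centre of its underside. One coaster lies left and one right of the balance; which of coaster_a and coaster_b is on the left changes
- coaster_b: the other drip coaster, identical to coaster_a
- riser: fixed stepped wooden riser across the back of the table, 860 mm wide, carrying stock bottles and tins; origin at table level under the middle of its front lip, x to the back, y to the left along the lip. The lip leaves a 30 mm gap above the table; the lower step's top is 52 mm up, with nothing on it in its first 70 mm
- dish: round shallow brass dish, 96 mm across and 18 mm high, loose, also lying half under the riser, at the other end from the tray; origin at the centre of its underside; to be left alone
- tin: low round grey metal tin with a steel lid, 67 mm across and 45 mm high, loose, standing among the other things; origin at the centre of its underside; to be left alone
Not all that is in view belongs to the job. Leave any pink look-alike of the bottle alone. What is shaped like the balance but blue is not meant.

How it is judged:
On the way, in this order (a step that is already met when the one before it is completed fails the run):
1. the tray has been drawn forward clear of the riser's lip, still low over the table (x of tray in the frame of riser below -0.048 m and height (world z) of tray below 0.04 m), for 0.05 s.
2. the tray rests, let go, in the middle of the balance's platform (horizontal distance between tray and balance below 0.012 m and z of tray in the frame of balance between 0.045 and 0.056 m and linear speed of tray below 0.02 m/s and angular speed of tray below 0.2 rad/s and angle between tray's own z axis and vertical below 0.1 rad and contact force between the fingers and tray below 0.05 N), for 0.2 s.
3. the beaker stands, let go, in the middle of the tray on the balance (horizontal distance between tray and balance below 0.012 m and z of tray in the frame of balance between 0.045 and 0.056 m and linear speed of each of tray, beaker below 0.02 m/s and angular speed of each of tray, beaker below 0.2 rad/s and angle between each of tray, beaker's own z axis and vertical below 0.1 rad and horizontal distance between beaker and tray below 0.012 m and z of beaker in the frame of tray between -0.002 and 0.009 m and contact force between the fingers and beaker below 0.05 N), for 0.2 s.
At the end, for the whole second after the job is handed in: All upright, let go and at rest: tray flat on the balance's platform, beaker on the tray's floor, squeeze bottle on the floor of the coaster left of the balance, square jar on that of the right one; each centre within 12 mm of the centre of what it stands on (horizontal distance between tray and balance below 0.012 m and z of tray in the frame of balance between 0.045 and 0.056 m and linear speed of each of tray, beaker, bottle, jar below 0.02 m/s and angular speed of each of tray, beaker, bottle, jar below 0.2 rad/s and angle between each of tray, beaker, bottle, jar's own z axis and vertical below 0.1 rad and horizontal distance between beaker and tray below 0.012 m and z of beaker in the frame of tray between -0.002 and 0.009 m and ((y of coaster_a in the frame of balance above 0 m and horizontal distance between bottle and coaster_a below 0.012 m and height (world z) of bottle below 0.008 m) or (y of coaster_b in the frame of balance above 0 m and horizontal distance between bottle and coaster_b below 0.012 m and height (world z) of bottle below 0.008 m)) and ((y of coaster_a in the frame of balance below 0 m and horizontal distance between jar and coaster_a below 0.012 m and height (world z) of jar below 0.008 m) or (y of coaster_b in the frame of balance below 0 m and horizontal distance between jar and coaster_b below 0.012 m and height (world z) of jar below 0.008 m))); the robot touches nothing.
It fails at once if the tray, beaker, bottle or jar is dropped: it moves at over 0.65 m/s while not held (a fall of about 20 mm) ((linear speed of tray above 0.65 m/s and contact force between the fingers and tray below 0.05 N) or (linear speed of beaker above 0.65 m/s and contact force between the fingers and beaker below 0.05 N) or (linear speed of bottle above 0.65 m/s and contact force between the fingers and bottle below 0.05 N) or (linear speed of jar above 0.65 m/s and contact force between the fingers and jar below 0.05 N)).
It fails at once if the beaker, bottle or jar is tipped over (more than 40 degrees) (angle between any of beaker, bottle, jar's own z axis and vertical above 0.7 rad).
It fails at once if the balance is struck or pressed with more than 40 N (contact force between anything else and balance above 40 N).
It fails at once if the brass dish or the grey tin is displaced by more than 25 mm (distance of any of dish, tin from where it was at the start of the episode above 0.025 m).
It also fails if it takes over 128 s, if anything falls off the work surface, if the arm or the gripper's body presses on something with over 40 N, if the wrist force passes 120 N, or if a joint passes its speed limit or range.

## Working session

There is one attempt and no reset: what is moved stays moved. The work goes in short steps, Python scripts to look and compute and a shell command to move; the robot and the scene stay as the last step left them, time stands still between calls to the robot, and variables do not carry over. Pictures are saved under pics/ and viewed, about 12 in all and at most 16, crops included, and the job is handed in when it is done.

```bash
ls; mkdir -p pics; python3 - <<'E'
from plant import sensors, imaging, ctrl
import cv2
s=sensors.get_state();print(s['t'],s['tool_pos'],s['orientation'],s['finger_gap'],ctrl.tcp_to_grasp)
for n in('top','side'):
    im=imaging.get_image(n);cv2.imwrite(f'pics/{n}0.png',im[:,:,::-1]);m=imaging.camera_model(n);print(n,m)
E
```

```text
pics
0.0 [0.27534494 0.58810679 0.23039361] [ 2.17130853e-01  9.76142117e-01 -8.65149360e-04 -1.07785573e-04] 1.0003978445636474 0.0187
top {'fx': 410.12524522971535, 'fy': 410.12524522971535, 'cx': 281.1675923979297, 'cy': 205.29563532532836, 'dist_coeffs': array([-0.08164682,  0.        ,  0.        ,  0.        ,  0.        ]), 'R': array([[ 0.02542167, -0.99950823, -0.0183588 ],
       [-0.98936008, -0.02252349, -0.14373351],
       [ 0.14324932,  0.02181741, -0.98944612]]), 't': array([0.00329231, 0.43555754, 0.92623443])}
side {'fx': 404.43924401262564, 'fy': 404.43924401262564, 'cx': 284.8009773257575, 'cy': 205.10793808361743, 'dist_coeffs': array([0.00822706, 0.        , 0.        , 0.        , 0.        ]), 'R': array([[ 0.9224703 , -0.38592333, -0.01057017],
       [-0.28656609, -0.66611703, -0.68859856],
       [ 0.25870527,  0.63824077, -0.72506572]]), 't': array([-0.41023038,  0.13932997,  1.05266907])}
```

View pics/top0.png

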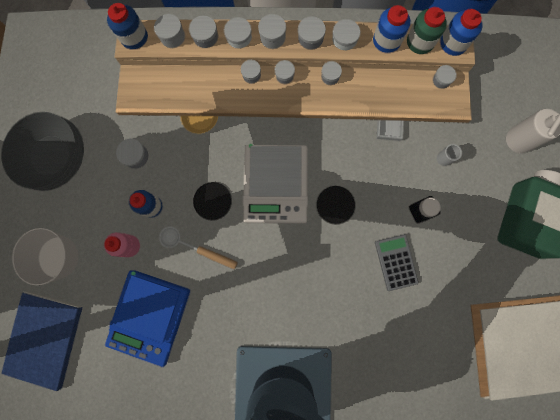

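View pics/side0.png

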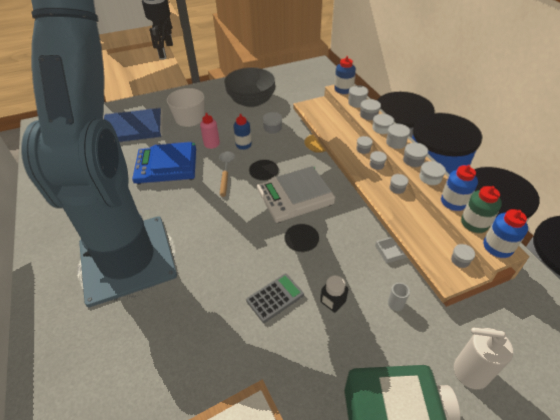

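```bash
cat > h.py <<'E'
import numpy as np, cv2, sys
from plant import sensors, imaging, ctrl
from scipy.spatial.transform import Rotation as Ro
M={n:imaging.camera_model(n) for n in('top','side')}
def K(m): return np.array([[m['fx'],0,m['cx']],[0,m['fy'],m['cy']],[0,0,1.]])
def world(n,uv,z):
    m=M[n];p=cv2.undistortPoints(np.array([[uv]],float),K(m),m['dist_coeffs'])[0,0]
    d=m['R'].T@np.r_[p,1];c=-m['R'].T@m['t'];return c+d*(z-c[2])/d[2]
def proj(n,X):
    m=M[n];return cv2.projectPoints(np.array(X,float).reshape(-1,3),cv2.Rodrigues(m['R'])[0],m['t'],K(m),m['dist_coeffs'])[0][:,0]
def crop(im,x0,y0,x1,y1,s,step=10):
    c=cv2.resize(im[y0:y1,x0:x1],None,fx=s,fy=s,interpolation=cv2.INTER_CUBIC)
    for u in range(-(-x0//step)*step,x1,step):
        cv2.line(c,((u-x0)*s,0),((u-x0)*s,5),(0,255,255),1)
        cv2.putText(c,str(u),((u-x0)*s+1,14),0,.33,(0,255,255),1)
    for v in range(-(-y0//step)*step,y1,step):
        cv2.line(c,(0,(v-y0)*s),(5,(v-y0)*s),(0,255,255),1)
        cv2.putText(c,str(v),(6,(v-y0)*s+4),0,.33,(0,255,255),1)
    return c
def toTool(dw,s=None):
    s=s or sensors.get_state();return Ro.from_quat(s['orientation']).inv().apply(dw)
E
python3 - <<'E'
from h import *
t=cv2.imread('pics/top0.png');s=cv2.imread('pics/side0.png')
a=crop(t,370,105,470,225,5);b=crop(t,110,180,170,265,5)
c=np.zeros((600,800,3),np.uint8);c[:,:500]=a;c[:425,500:]=b;cv2.imwrite('pics/c1.png',c)
cv2.imwrite('pics/c2.png',crop(t,180,135,360,235,4))
a=crop(s,320,230,420,320,4);b=crop(s,225,105,285,155,4)
b2=crop(s,245,150,345,260,4)
c=np.zeros((600,800,3),np.uint8);c[:360,:400]=a;c[360:560,:240]=b;c[:440,400:]=b2;cv2.imwrite('pics/c3.png',c)
# dark coasters
g=t.max(2)
for x0,x1 in((190,236),(314,358)):
    m=(g[178:228,x0:x1]<32).astype(np.uint8);n,l,st,ce=cv2.connectedComponentsWithStats(m);i=1+st[1:,4].argmax();uv=ce[i]+[x0,178];print('coaster',st[i],uv,world('top',uv,.005))
E
```

```text
coaster [   3    4   38   38 1097] [211.82497721 200.71011851] [0.44657097 0.18229425 0.005     ]
coaster [   3    8   38   37 1107] [335.41553749 204.27100271] [ 0.44463353 -0.11569071  0.005     ]
```

View pics/c1.png

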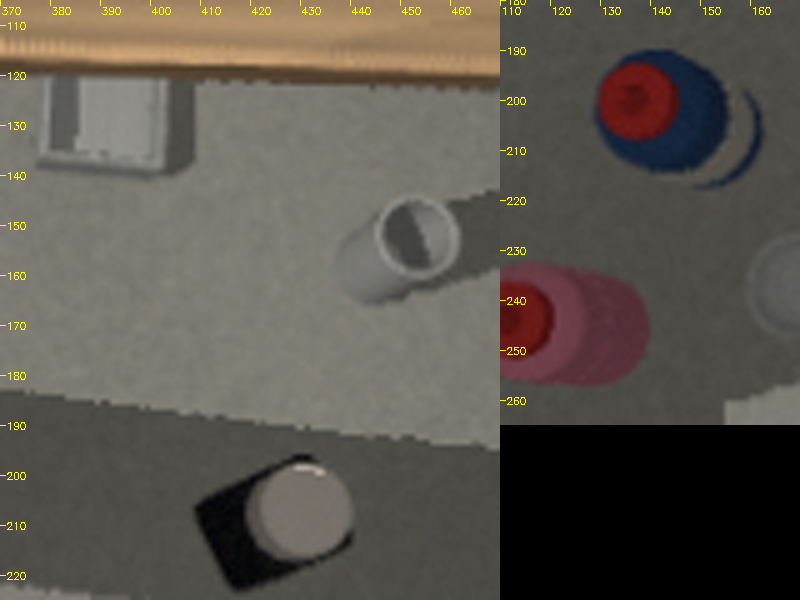

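View pics/c2.png

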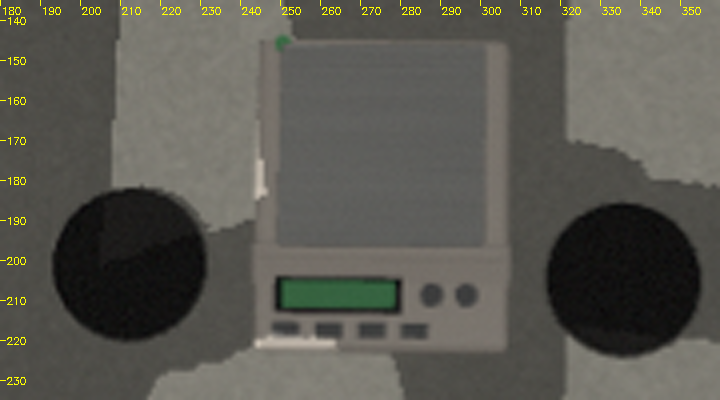

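View pics/c3.png

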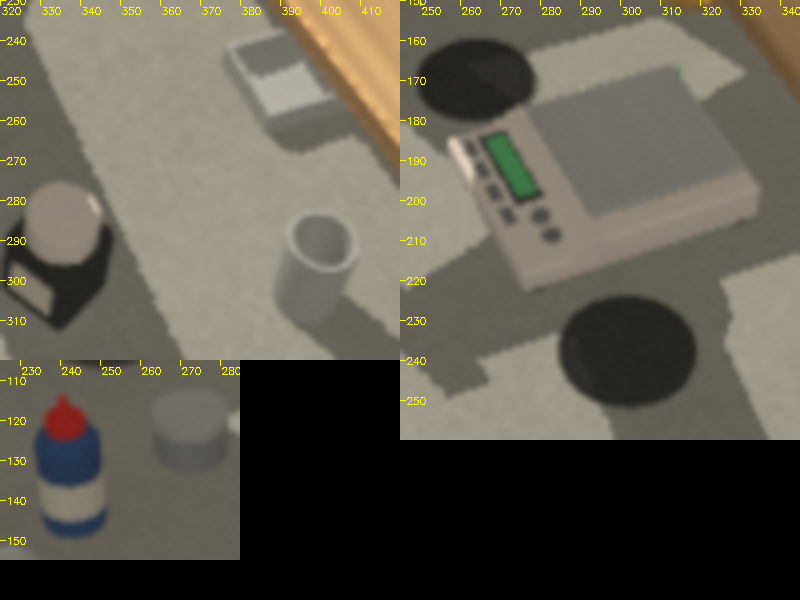

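```bash
python3 - <<'E'
from h import *
np.set_printoptions(precision=4,suppress=True)
def W(l,n,uv,z): print(l,n,uv,world(n,uv,z))
for uv in((248.3,146.5),(298.8,146.5),(299,196),(248.3,196.3)): W('plat','top',uv,.05)
for uv in((277,175.5),(317,167),(334,191.5),(293.5,204)): W('plat','side',uv,.05)
W('coastL','top',(212.1,200.6),.006);W('coastL','side',(265,169.5),.006)
W('coastR','top',(335.8,204.2),.006);W('coastR','side',(301.8,237.3),.006)
W('bottip','top',(136.5,199),.122);W('bottip','side',(240.7,114),.122)
W('botshoulder','top',(141.3,202.2),.084)
W('jarlid','top',(429.7,207.3),.08);W('jarlid','side',(334.5,285.5),.08)
for uv,z in(((408.3,206),0),((417.3,223),0),((430.5,196),.06),((440,213),.06)): W('jarcorner','top',uv,z)
W('beakrim','top',(452,152.3),.062);W('beakrim','side',(398.3,290),.062)
for uv in((379.3,121),(377.5,137),(402.7,121),(401.2,137)): W('tray','top',uv,.02)
for uv in((375,243),(387.5,263)): W('trayfront','side',uv,.02)
for uv in((375,120),(465,120.5)): W('lip','top',uv,.052)
for uv in((375,119),(465,121)): W('lipbot','top',uv,.03)
W('tin','top',(132,152),.045)
E
```

```text
plat top (248.3, 146.5) [0.5703 0.0941 0.05  ]
plat top (298.8, 146.5) [ 0.5726 -0.0244  0.05  ]
plat top (299, 196) [ 0.4552 -0.027   0.05  ]
plat top (248.3, 196.3) [0.4519 0.0896 0.05  ]
plat side (277, 175.5) [0.4585 0.0914 0.05  ]
plat side (317, 167) [0.5833 0.0788 0.05  ]
plat side (334, 191.5) [ 0.5816 -0.0349  0.05  ]
plat side (293.5, 204) [ 0.4568 -0.0345  0.05  ]
coastL top (212.1, 200.6) [0.4467 0.1814 0.006 ]
coastL side (265, 169.5) [0.4513 0.1778 0.006 ]
coastR top (335.8, 204.2) [ 0.4447 -0.1165  0.006 ]
coastR side (301.8, 237.3) [ 0.4448 -0.1184  0.006 ]
bottip top (136.5, 199) [0.4289 0.3237 0.122 ]
bottip side (240.7, 114) [0.4329 0.3323 0.122 ]
botshoulder top (141.3, 202.2) [0.4276 0.3267 0.084 ]
jarlid top (429.7, 207.3) [ 0.4313 -0.3176  0.08  ]
jarlid side (334.5, 285.5) [ 0.4289 -0.3258  0.08  ]
jarcorner top (408.3, 206) [ 0.4452 -0.2929  0.    ]
jarcorner top (417.3, 223) [ 0.4043 -0.314   0.    ]
jarcorner top (430.5, 196) [ 0.4604 -0.3271  0.06  ]
jarcorner top (440, 213) [ 0.4218 -0.348   0.06  ]
beakrim top (452, 152.3) [ 0.5643 -0.3805  0.062 ]
beakrim side (398.3, 290) [ 0.5616 -0.3826  0.062 ]
tray top (379.3, 121) [ 0.6508 -0.2207  0.02  ]
tray top (377.5, 137) [ 0.6099 -0.2156  0.02  ]
tray top (402.7, 121) [ 0.6524 -0.2784  0.02  ]
tray top (401.2, 137) [ 0.6115 -0.2736  0.02  ]
trayfront side (375, 243) [ 0.6073 -0.221   0.02  ]
trayfront side (387.5, 263) [ 0.6025 -0.2877  0.02  ]
lip top (375, 120) [ 0.6412 -0.2034  0.052 ]
lip top (465, 120.5) [ 0.6467 -0.4201  0.052 ]
lipbot top (375, 119) [ 0.6519 -0.2081  0.03  ]
lipbot top (465, 121) [ 0.6537 -0.4298  0.03  ]
tin top (132, 152) [0.5541 0.3737 0.045 ]
```

```bash
cat >> h.py <<'E'
def plan(wps,start=None):
    """wps: (x,y,z,jaw angle deg in world) per crank call; prints shift+turn in the tool axes at that call's start"""
    s=sensors.get_state();p=s['tool_pos'];R=Ro.from_quat(s['orientation'])
    print('t %.2f at'%s['t'],np.round(p,4),'jaw %.1f'%np.degrees(np.arctan2(*R.as_matrix()[[1,0],1])),'F',np.round(s['contact_force'],1),'gap %.3f'%s['finger_gap'],'q7 %.2f'%s['joint_positions'][6])
    for x,y,z,a in wps:
        a=np.radians(a);Y=np.array([np.cos(a),np.sin(a),0]);Z=np.array([0,0,-1.]);T=Ro.from_matrix(np.c_[np.cross(Y,Z),Y,Z])
        print(np.round(R.inv().apply(np.array([x,y,z])-p),4).tolist(),np.round((R.inv()*T).as_rotvec(),3).tolist())
        p=np.array([x,y,z]);R=T
E
python3 -c "
from h import *
plan([(.39,.31,.20,74),(.51,.03,.17,83),(.622,-.247,.12,91),(.622,-.247,.02,91)])"
```

```text
t 0.10 at [0.2753 0.5882 0.2305] jaw 64.9 F [ 0.5 -0.1  0.8] gap 0.998 q7 -0.07
[-0.2218, -0.2033, 0.0309] [-0.002, 0.0, -0.158]
[-0.1925, -0.2361, 0.03] [0.0, 0.0, -0.157]
[-0.1449, -0.2613, 0.05] [0.0, 0.0, -0.14]
[0.0, 0.0, 0.1] [0.0, 0.0, 0.0]
```

Look-alikes I weighed up (top-image pixels):
- **Bottle:** blue one on the table (141,202). Rejected the pink one (114,244) and the stock bottles on the riser (123,20; 391,25).
- **Tray:** steel (391,129). Rejected the brass dish (199,122).
- **Beaker:** (452,152). Rejected the white pot (38,257) and the riser tins.
- **Balance:** white (276,183). Rejected the blue one (148,318).
- **Jar:** (425,208).

The tin at (131,153) stays where it is. Crop c1 confirms the tray, beaker, jar and blue bottle.

```bash
python3 -m crank '[-0.04,-0.04,0.01,0,0,-0.04,1,-0.08,-0.075,0.015,0,0,-0.08,1,-0.12,-0.11,0.02,0,0,-0.1,1,-0.15,-0.14,0.025,0,0,-0.158,1,-0.18,-0.17,0.03,0,0,-0.158,1,-0.222,-0.203,0.031,0,0,-0.158,1,-0.222,-0.203,0.031,0,0,-0.158,1,-0.222,-0.203,0.031,0,0,-0.158,1]' && python3 -m crank '[-0.193,-0.236,0.03,0,0,-0.157,1,-0.193,-0.236,0.03,0,0,-0.157,1,-0.193,-0.236,0.03,0,0,-0.157,1,-0.193,-0.236,0.03,0,0,-0.157,1,-0.193,-0.236,0.03,0,0,-0.157,1,-0.193,-0.236,0.03,0,0,-0.157,1,-0.193,-0.236,0.03,0,0,-0.157,1,-0.193,-0.236,0.03,0,0,-0.157,1]' && python3 -m crank '[-0.145,-0.261,0.05,0,0,-0.14,1,-0.145,-0.261,0.05,0,0,-0.14,1,-0.145,-0.261,0.05,0,0,-0.14,1,-0.145,-0.261,0.05,0,0,-0.14,1,-0.145,-0.261,0.05,0,0,-0.14,1,-0.145,-0.261,0.05,0,0,-0.14,1,-0.145,-0.261,0.05,0,0,-0.14,1,-0.145,-0.261,0.05,0,0,-0.14,1]'
python3 -c "
from h import *
plan([(.622,-.247,.02,91),(.622,-.247,.002,91)])"
```

```text
t: 0.77
tool_pos: [0.3931, 0.3033, 0.1996]
orientation: [0.143, 0.99, -0.002, 0.0]
contact_force: [0.3, 0.4, -0.2]
finger_gap: 1.0
t: 1.43
tool_pos: [0.5121, 0.0244, 0.1699]
orientation: [0.064, 0.998, -0.001, 0.0]
contact_force: [-0.6, 0.1, -0.5]
finger_gap: 0.999
t: 2.1
tool_pos: [0.6225, -0.2539, 0.119]
orientation: [-0.006, 1.0, -0.002, -0.0]
contact_force: [-0.9, 0.0, 0.9]
finger_gap: 1.0
t 2.10 at [ 0.6225 -0.2539  0.119 ] jaw 90.6 F [-0.9  0.   0.9] gap 1.000 q7 1.97
[0.0003, 0.0073, 0.099] [-0.004, -0.001, -0.006]
[0.0, 0.0, 0.018] [0.0, 0.0, 0.0]
```

```bash
python3 -m crank '[0,0.007,0.02,0,0,0,1,0,0.007,0.04,0,0,0,1,0,0.007,0.06,0,0,0,1,0,0.007,0.075,0,0,0,1,0,0.007,0.09,0,0,0,1,0,0.007,0.099,0,0,0,1,0,0.007,0.099,0,0,0,1,0,0.007,0.099,0,0,0,1]'
python3 - <<'E'
from h import *
plan([(.622,-.247,.002,91)])
t=imaging.get_image('top')[:,:,::-1];s=imaging.get_image('side')[:,:,::-1]
a=crop(np.ascontiguousarray(t),350,90,450,170,4);b=crop(np.ascontiguousarray(s),340,180,440,290,4)
c=np.zeros((440,800,3),np.uint8);c[:320,:400]=a;c[:,400:]=b;cv2.imwrite('pics/d1.png',c)
E
```

```text
t: 2.77
tool_pos: [0.6228, -0.2392, 0.0212]
orientation: [-0.009, 1.0, -0.0, -0.0]
contact_force: [-0.5, 0.2, 0.5]
finger_gap: 1.0
t 2.77 at [ 0.6228 -0.2392  0.0212] jaw 91.0 F [-0.5  0.2  0.5] gap 1.000 q7 1.97
[0.0009, -0.0078, 0.0192] [-0.0, -0.0, -0.0]
```

View pics/d1.png

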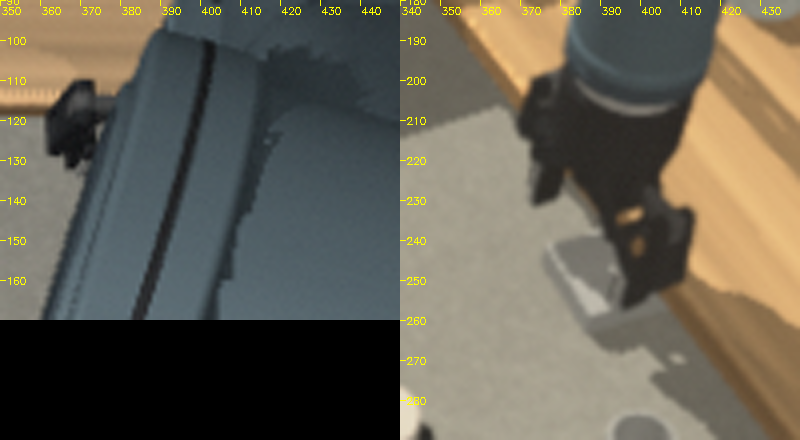

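```bash
python3 -m crank '[0.001,-0.004,0,0,0,0,1,0.001,-0.008,0,0,0,0,1,0.001,-0.008,0,0,0,0,1,0.001,-0.008,0.005,0,0,0,1,0.001,-0.008,0.011,0,0,0,1,0.001,-0.008,0.018,0,0,0,1,0.001,-0.008,0.023,0,0,0,1,0.001,-0.008,0.023,0,0,0,1]'
python3 - <<'E'
from h import *
plan([(.622,-.247,-.002,91)])
s=imaging.get_image('side')[:,:,::-1]
cv2.imwrite('pics/d2.png',crop(np.ascontiguousarray(s),350,190,430,280,6))
E
```

```text
t: 3.53
tool_pos: [0.6207, -0.2465, -0.0036]
orientation: [-0.009, 1.0, 0.001, -0.001]
contact_force: [-0.9, -0.2, -0.2]
finger_gap: 1.001
t 3.53 at [ 0.6207 -0.2465 -0.0036] jaw 91.0 F [-0.9 -0.2 -0.2] gap 1.001 q7 1.98
[-0.0013, -0.0005, -0.0016] [0.001, -0.003, -0.0]
```

View pics/d2.png

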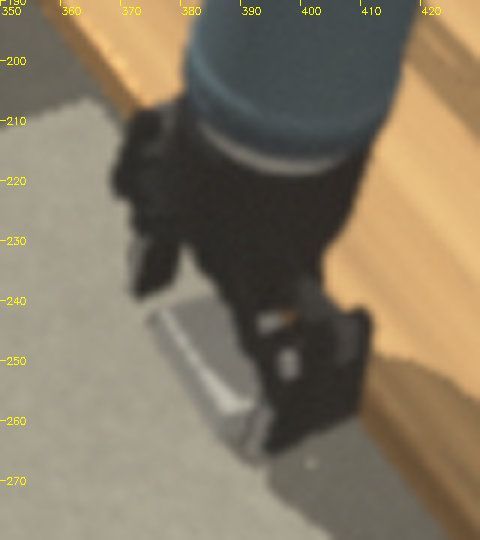

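The side view shows both fingertips outside the tray walls, left at (373,240) and right at (394,265), with the tray front between them. Closing now.

```bash
python3 -m crank '[0,0,0,0,0,0,0.8,0,0,0,0,0,0,0.6,0,0,0,0,0,0,0.3,0,0,0,0,0,0,0.3,0,0,0,0,0,0,0.3,0,0,0,0,0,0,0.3,0,0,0,0,0,0,0.3,0,0,0,0,0,0,0.3]'
python3 -c "
from h import *
plan([(.537,-.247,-.002,91)])"
```

```text
t: 4.25
tool_pos: [0.6225, -0.2477, -0.0007]
orientation: [-0.009, 1.0, -0.0, 0.001]
contact_force: [-0.3, -0.6, 5.7]
finger_gap: 0.692
t 4.25 at [ 0.6225 -0.2477 -0.0007] jaw 91.0 F [-0.3 -0.6  5.7] gap 0.692 q7 1.98
[0.0855, 0.0021, 0.0011] [-0.001, 0.001, -0.0]
```

```bash
python3 -m crank '[0,0,-0.002,0,0,0,0.3,0.01,0,-0.002,0,0,0,0.3,0.022,0,-0.002,0,0,0,0.3,0.036,0,-0.002,0,0,0,0.3,0.05,0,-0.002,0,0,0,0.3,0.064,0,-0.002,0,0,0,0.3,0.078,0.001,-0.002,0,0,0,0.3,0.088,0.001,-0.002,0,0,0,0.3]' && python3 -m crank '[0,0,0,0,0,0,0.3,0,0,0,0,0,0,0.3,0,0,0.001,0,0,0,0.3,0,0,0.001,0,0,0,0.3,0,0,0.001,0,0,0,0.5,0,0,0.001,0,0,0,0.7,0,0,0.001,0,0,0,1,0,0,0.001,0,0,0,1]' && python3 -m crank '[0,0,0,0,0,0,1,0,0,-0.01,0,0,0,1,0,0,-0.02,0,0,0,1,0,0,-0.04,0,0,0,1,0,0,-0.06,0,0,0,1,0,0,-0.08,0,0,0,1,0.03,0,-0.1,0,0,0,1,0.03,0,-0.1,0,0,0,1]'
python3 - <<'E'
from h import *
plan([])
t=imaging.get_image('top')[:,:,::-1];s=imaging.get_image('side')[:,:,::-1]
a=crop(np.ascontiguousarray(t),350,90,450,190,4);b=crop(np.ascontiguousarray(s),310,200,410,300,4)
cv2.imwrite('pics/d3.png',np.hstack([a,b]))
E
```

```text
t: 4.92
tool_pos: [0.532, -0.2474, -0.0001]
orientation: [-0.009, 1.0, 0.0, -0.001]
contact_force: [-0.8, -0.0, -1.6]
finger_gap: 0.697
t: 5.58
tool_pos: [0.5342, -0.2478, -0.0005]
orientation: [-0.009, 1.0, -0.0, 0.0]
contact_force: [0.3, -0.5, -0.2]
finger_gap: 0.949
t: 6.25
tool_pos: [0.5016, -0.2502, 0.1034]
orientation: [-0.007, 1.0, -0.001, 0.001]
contact_force: [-0.3, -1.4, -0.8]
finger_gap: 1.003
t 6.25 at [ 0.5016 -0.2502  0.1034] jaw 90.8 F [-0.3 -1.4 -0.8] gap 1.003 q7 2.04
```

View pics/d3.png

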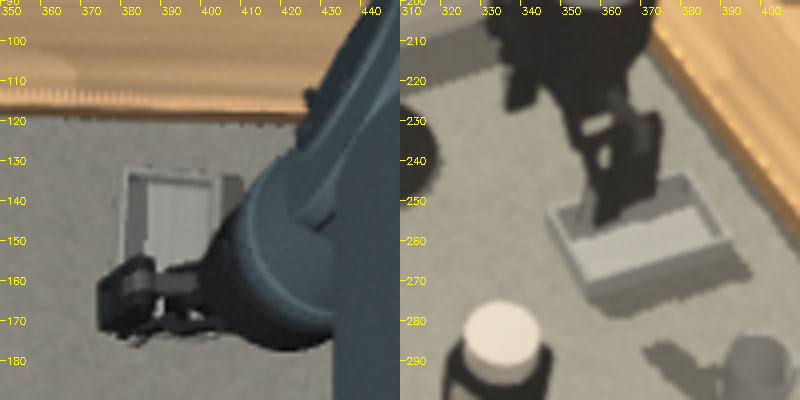

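```bash
python3 - <<'E'
from h import *
for n,uv in(('top',(378.6,131.8)),('top',(403,133.5)),('side',(346.5,254)),('side',(357,271)),('side',(392.5,259)),('side',(381,243))): print(n,uv,world(n,uv,.02).round(4))
plan([(.568,-.2475,.03,91),(.568,-.2475,-.002,91)])
E
```

```text
top (378.6, 131.8) [ 0.6231 -0.2185  0.02  ]
top (403, 133.5) [ 0.6205 -0.2782  0.02  ]
side (346.5, 254) [ 0.522  -0.2231  0.02  ]
side (357, 271) [ 0.5208 -0.2788  0.02  ]
side (392.5, 259) [ 0.6207 -0.2822  0.02  ]
side (381, 243) [ 0.6216 -0.2271  0.02  ]
t 6.35 at [ 0.5039 -0.249   0.1011] jaw 90.9 F [-0.   0.2  0.2] gap 0.995 q7 2.04
[-0.064, 0.0005, 0.0713] [-0.001, 0.002, -0.002]
[0.0, 0.0, 0.032] [0.0, 0.0, 0.0]
```

Tray is out: both views put its centre at x≈0.571, y≈-0.248 (rear rim corners (378,132)/(403,133), top view). Regripping at its centre.

```bash
python3 -m crank '[-0.025,0,0,0,0,0,1,-0.05,0,0,0,0,0,1,-0.067,0.001,0.01,0,0,0,1,-0.067,0.001,0.03,0,0,0,1,-0.067,0.001,0.05,0,0,0,1,-0.067,0.001,0.065,0,0,0,1,-0.067,0.001,0.075,0,0,0,1,-0.067,0.001,0.075,0,0,0,1]' && python3 -m crank '[0,0,0.01,0,0,0,1,0,0,0.019,0,0,0,1,0,0,0.027,0,0,0,1,0,0,0.027,0,0,0,1,0,0,0.027,0,0,0,0.8,0,0,0.027,0,0,0,0.5,0,0,0.027,0,0,0,0.3,0,0,0.027,0,0,0,0.3]' && python3 -m crank '[0,0,0,0,0,0,0.3,0,0,0,0,0,0,0.3,0,0,0,0,0,0,0.3,0,0,-0.005,0,0,0,0.3,0,0,-0.015,0,0,0,0.3,0,0,-0.03,0,0,0,0.3,0,0,-0.05,0,0,0,0.3,0,0,-0.05,0,0,0,0.3]'
python3 - <<'E'
from h import *
plan([(.571,-.248,.13,91),(.536,-.06,.13,91),(.5145,.030,.13,91),(.5145,.030,.06,91),(.5145,.03,.05,91)])
E
```

```text
t: 7.02
tool_pos: [0.5696, -0.2451, 0.0218]
orientation: [-0.009, 1.0, 0.001, -0.002]
contact_force: [-1.2, 1.1, 0.0]
finger_gap: 0.999
t: 7.68
tool_pos: [0.5716, -0.2467, -0.0015]
orientation: [-0.008, 1.0, -0.0, 0.001]
contact_force: [-0.7, -0.6, 4.7]
finger_gap: 0.693
t: 8.35
tool_pos: [0.5736, -0.2473, 0.052]
orientation: [-0.009, 1.0, -0.001, 0.003]
contact_force: [0.4, -0.9, -2.0]
finger_gap: 0.687
t 8.35 at [ 0.5736 -0.2473  0.052 ] jaw 91.0 F [ 0.4 -0.9 -2. ] gap 0.687 q7 2.00
[0.0022, -0.0009, -0.078] [-0.003, 0.006, -0.0]
[0.0317, 0.1886, 0.0] [0.0, 0.0, 0.0]
[0.0199, 0.0904, 0.0] [0.0, 0.0, 0.0]
[0.0, 0.0, 0.07] [0.0, 0.0, 0.0]
[0.0, 0.0, 0.01] [0.0, 0.0, 0.0]
```

```bash
python3 -m crank '[0,0,-0.012,0,0,0,0.3,0,0,-0.027,0,0,0,0.3,0,0,-0.042,0,0,0,0.3,0,0,-0.057,0,0,0,0.3,0,0,-0.07,0,0,0,0.3,0,0,-0.078,0,0,0,0.3,0,0,-0.078,0,0,0,0.3,0,0,-0.078,0,0,0,0.3]' && python3 -m crank '[0.003,0.01,0,0,0,0,0.3,0.007,0.03,0,0,0,0,0.3,0.012,0.055,0,0,0,0,0.3,0.017,0.08,0,0,0,0,0.3,0.022,0.105,0,0,0,0,0.3,0.027,0.13,0,0,0,0,0.3,0.03,0.155,0,0,0,0,0.3,0.032,0.18,0,0,0,0,0.3]' && python3 -m crank '[0.004,0.02,0,0,0,0,0.3,0.008,0.04,0,0,0,0,0.3,0.012,0.06,0,0,0,0,0.3,0.016,0.078,0,0,0,0,0.3,0.02,0.09,0,0,0,0,0.3,0.02,0.1,0,0,0,0,0.3,0.02,0.1,0,0,0,0,0.3,0.02,0.1,0,0,0,0,0.3]'
python3 - <<'E'
from h import *
plan([(.515,.032,.066,91),(.515,.032,.052,91)])
t=imaging.get_image('top')[:,:,::-1];s=imaging.get_image('side')[:,:,::-1]
a=crop(np.ascontiguousarray(t),220,120,320,230,4);b=crop(np.ascontiguousarray(s),240,100,340,210,4)
cv2.imwrite('pics/d4.png',np.hstack([a,b]))
E
```

```text
t: 9.02
tool_pos: [0.5708, -0.246, 0.1254]
orientation: [-0.009, 1.0, 0.0, 0.0]
contact_force: [0.5, 0.6, -1.8]
finger_gap: 0.691
t: 9.68
tool_pos: [0.5339, -0.0647, 0.1243]
orientation: [-0.009, 1.0, 0.0, -0.001]
contact_force: [1.9, 0.1, -1.3]
finger_gap: 0.689
t: 10.35
tool_pos: [0.5138, 0.0332, 0.1249]
orientation: [-0.009, 1.0, -0.0, -0.0]
contact_force: [0.5, 0.2, -2.9]
finger_gap: 0.693
t 10.35 at [0.5138 0.0332 0.1249] jaw 91.0 F [ 0.5  0.2 -2.9] gap 0.693 q7 1.49
[-0.0013, -0.0012, 0.0589] [-0.0, -0.001, 0.001]
[0.0, 0.0, 0.014] [0.0, 0.0, 0.0]
```

View pics/d4.png

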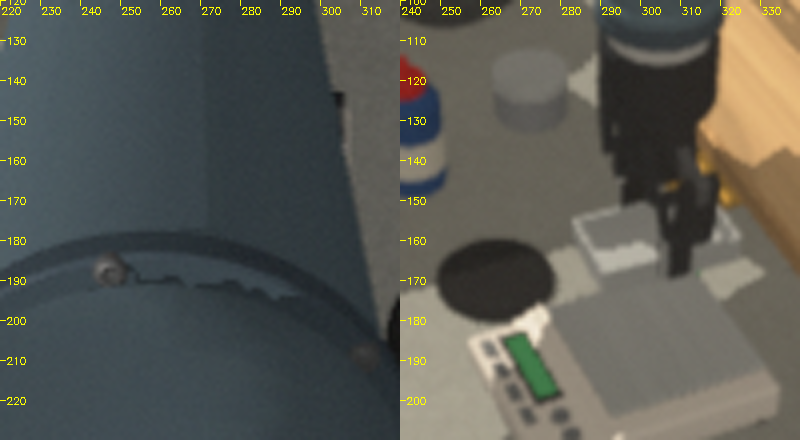

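Tray hangs level above the platform (side view, rim around (285,215) to (323,232)). Lowering gently.

```bash
python3 -m crank '[-0.001,-0.001,0.012,0,0,0,0.3,-0.001,-0.001,0.027,0,0,0,0.3,-0.001,-0.001,0.042,0,0,0,0.3,-0.001,-0.001,0.053,0,0,0,0.3,-0.001,-0.001,0.06,0,0,0,0.3,-0.001,-0.001,0.065,0,0,0,0.3,-0.001,-0.001,0.067,0,0,0,0.3,-0.001,-0.001,0.067,0,0,0,0.3]' && python3 -m crank '[0,0,0.001,0,0,0,0.3,0,0,0.002,0,0,0,0.3,0,0,0.003,0,0,0,0.3,0,0,0.004,0,0,0,0.3,0,0,0.005,0,0,0,0.3,0,0,0.006,0,0,0,0.3,0,0,0.006,0,0,0,0.3,0,0,0.006,0,0,0,0.3]'
python3 -c "
from h import *
plan([])"
```

```text
t: 11.12
tool_pos: [0.5151, 0.0318, 0.0582]
orientation: [-0.008, 1.0, -0.0, -0.0]
contact_force: [0.7, -0.1, -1.7]
finger_gap: 0.69
t: 11.78
tool_pos: [0.515, 0.032, 0.0522]
orientation: [-0.009, 1.0, -0.0, -0.0]
contact_force: [-0.2, -0.7, -1.0]
finger_gap: 0.693
t 11.78 at [0.515  0.032  0.0522] jaw 91.0 F [-0.2 -0.7 -1. ] gap 0.693 q7 1.50
```

```bash
python3 -m crank '[0,0,0.001,0,0,0,0.3,0,0,0.001,0,0,0,0.3,0,0,0.002,0,0,0,0.3,0,0,0.002,0,0,0,0.3,0,0,0.003,0,0,0,0.3,0,0,0.003,0,0,0,0.3,0,0,0.003,0,0,0,0.3,0,0,0.003,0,0,0,0.3]'; python3 -m crank '[0,0,0.0005,0,0,0,0.3,0,0,0.001,0,0,0,0.3,0,0,0.001,0,0,0,0.3,0,0,0.001,0,0,0,0.3,0,0,0.001,0,0,0,0.3,0,0,0.001,0,0,0,0.3,0,0,0.001,0,0,0,0.3,0,0,0.001,0,0,0,0.3]'
```

```text
t: 12.45
tool_pos: [0.515, 0.032, 0.0493]
orientation: [-0.009, 1.0, -0.0, -0.0]
contact_force: [0.4, 0.1, -1.4]
finger_gap: 0.69
t: 13.12
tool_pos: [0.5151, 0.032, 0.0485]
orientation: [-0.009, 1.0, 0.0, 0.0]
contact_force: [-1.2, 0.2, 4.2]
finger_gap: 0.684
```

```bash
python3 -m crank '[0,0,0,0,0,0,0.75,0,0,0,0,0,0,0.8,0,0,0,0,0,0,0.9,0,0,0,0,0,0,1,0,0,0,0,0,0,1,0,0,-0.003,0,0,0,1,0,0,-0.015,0,0,0,1,0,0,-0.03,0,0,0,1]' && python3 -m crank '[0,0,-0.02,0,0,0,1,0,0,-0.045,0,0,0,1,0,0,-0.07,0,0,0,1,0,0,-0.09,0,0,0,1,0,-0.04,-0.09,0,0,0,1,0,-0.08,-0.09,0,0,0,1,0,-0.12,-0.09,0,0,0,1,0,-0.16,-0.09,0,0,0,1]'
python3 - <<'E'
from h import *
plan([(.5635,-.20,.17,91),(.5635,-.381,.13,91)])
s=imaging.get_image('side')[:,:,::-1];t=imaging.get_image('top')[:,:,::-1]
cv2.imwrite('pics/d5.png',np.hstack([crop(np.ascontiguousarray(t),235,130,315,230,5),crop(np.ascontiguousarray(s),260,140,340,240,5)]))
E
```

```text
t: 13.78
tool_pos: [0.5143, 0.0319, 0.0786]
orientation: [-0.009, 1.0, -0.0, -0.001]
contact_force: [0.6, 0.5, -0.5]
finger_gap: 0.998
t: 14.45
tool_pos: [0.5178, -0.1296, 0.1697]
orientation: [-0.009, 1.0, -0.0, 0.001]
contact_force: [1.1, 0.3, -1.0]
finger_gap: 1.001
t 14.45 at [ 0.5178 -0.1296  0.1697] jaw 91.0 F [ 1.1  0.3 -1. ] gap 1.001 q7 1.82
[-0.0444, -0.0712, -0.0002] [-0.0, 0.002, 0.001]
[0.0032, -0.181, 0.04] [0.0, 0.0, 0.0]
```

View pics/d5.png

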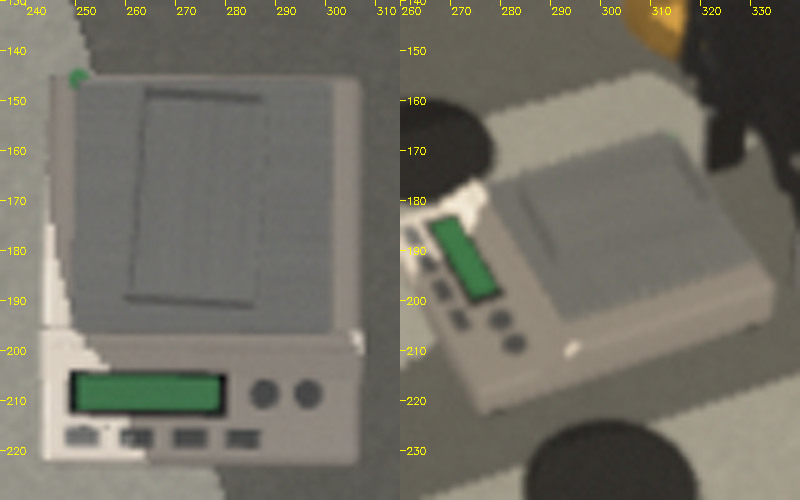

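```bash
python3 - <<'E'
from h import *
P=np.array([world('top',u,.05) for u in((248.5,146),(300.2,146),(300.5,196.6),(248.8,196.6))])
T=np.array([world('top',u,.07) for u in((262.5,147.8),(287,149.3),(284.5,191.5),(259,190))])
print(P.round(4),P.mean(0),'\n',T.round(4),T.mean(0))
E
```

```text
[[ 0.5715  0.0936  0.05  ]
 [ 0.5739 -0.0276  0.05  ]
 [ 0.4538 -0.0305  0.05  ]
 [ 0.4512  0.0884  0.05  ]] [0.51262694 0.0309841  0.05      ] 
 [[0.562  0.0591 0.07  ]
 [0.5595 0.0029 0.07  ]
 [0.4613 0.0062 0.07  ]
 [0.4635 0.0638 0.07  ]] [0.51158427 0.03301804 0.07      ]
```

Tray lies on the platform with its centre about 2 mm from the platform's centre (top view, tray rim corners (262,148) to (285,191), platform (248,146) to (300,197)). Now the beaker.

```bash
python3 -m crank '[-0.005,-0.03,0,0,0,0,1,-0.01,-0.07,0,0,0,0,1,-0.02,-0.11,0,0,0,0,1,-0.03,-0.15,0,0,0,0,1,-0.035,-0.185,0.01,0,0,0,1,-0.041,-0.22,0.02,0,0,0,1,-0.041,-0.245,0.02,0,0,0,1,-0.041,-0.252,0.02,0,0,0,1]' && python3 -m crank '[0,0,0,0,0,0,1,0,0,0,0,0,0,1,0,0,0.02,0,0,0,1,0,0,0.04,0,0,0,1,0,0,0.055,0,0,0,1,0,0,0.065,0,0,0,1,0,0,0.07,0,0,0,1,0,0,0.07,0,0,0,1]'
python3 - <<'E'
from h import *
plan([(.5635,-.381,.026,91)])
s=imaging.get_image('side')[:,:,::-1];t=imaging.get_image('top')[:,:,::-1]
cv2.imwrite('pics/d6.png',crop(np.ascontiguousarray(s),355,230,445,330,6))
E
```

```text
t: 15.22
tool_pos: [0.5614, -0.3845, 0.1485]
orientation: [-0.006, 1.0, -0.002, -0.001]
contact_force: [-0.9, -1.7, 0.4]
finger_gap: 0.999
t: 15.88
tool_pos: [0.5629, -0.378, 0.0774]
orientation: [-0.009, 1.0, 0.001, -0.001]
contact_force: [-0.8, 0.2, -0.1]
finger_gap: 0.999
t 15.88 at [ 0.5629 -0.378   0.0774] jaw 91.0 F [-0.8  0.2 -0.1] gap 0.999 q7 2.22
[-0.0006, -0.0031, 0.0514] [0.001, -0.001, 0.001]
```

View pics/d6.png

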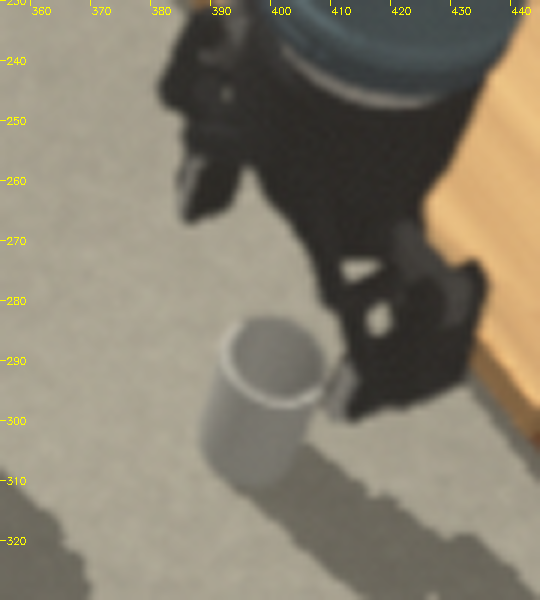

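```bash
python3 - <<'E'
from h import *
print(proj('side',[(.563,-.378,.09),(.563,-.378,.062),(.563,-.381,.062),(.563,-.3355,.09),(.563,-.4205,.09)]).round(1), world('side',(398.5,290),.062))
E
python3 -m crank '[-0.001,-0.003,0.01,0,0,0,1,-0.001,-0.003,0.025,0,0,0,1,-0.001,-0.003,0.038,0,0,0,1,-0.001,-0.003,0.046,0,0,0,1,-0.001,-0.003,0.051,0,0,0,1,-0.001,-0.003,0.051,0,0,0,1,-0.001,-0.003,0.051,0,0,0,1,-0.001,-0.003,0.051,0,0,0,1]' && python3 -m crank '[0,0,0,0,0,0,0.8,0,0,0,0,0,0,0.7,0,0,0,0,0,0,0.6,0,0,0,0,0,0,0.5,0,0,0,0,0,0,0.4,0,0,0,0,0,0,0.2,0,0,0,0,0,0,0.2,0,0,0,0,0,0,0.2]'
python3 -c "
from h import *
plan([])"
```

```text
[[400.1 281.3]
 [397.7 288.1]
 [398.4 289.2]
 [389.5 266.6]
 [411.5 297. ]] [ 0.56196625 -0.38276869  0.062     ]
t: 16.65
tool_pos: [0.5646, -0.3825, 0.0278]
orientation: [-0.009, 1.0, -0.0, 0.0]
contact_force: [0.3, -0.6, 0.9]
finger_gap: 1.001
t: 17.32
tool_pos: [0.5645, -0.3825, 0.0278]
orientation: [-0.009, 1.0, -0.0, 0.0]
contact_force: [-0.4, -0.7, 5.1]
finger_gap: 0.445
t 17.32 at [ 0.5645 -0.3825  0.0278] jaw 91.0 F [-0.4 -0.7  5.1] gap 0.445 q7 2.23
```

```bash
python3 -m crank '[0,0,0,0,0,0,0.2,0,0,-0.003,0,0,0,0.2,0,0,-0.01,0,0,0,0.2,0,0,-0.025,0,0,0,0.2,0,0,-0.045,0,0,0,0.2,0,0,-0.07,0,0,0,0.2,0,0,-0.095,0,0,0,0.2,0,0,-0.115,0,0,0,0.2]'
python3 - <<'E'
from h import *
plan([(.545,-.2,.143,91),(.5135,.0325,.143,91),(.5135,.0325,.084,91)])
s=imaging.get_image('side')[:,:,::-1]
cv2.imwrite('pics/d7.png',crop(np.ascontiguousarray(s),360,170,460,290,4))
E
```

```text
t: 17.98
tool_pos: [0.5646, -0.3826, 0.1454]
orientation: [-0.009, 1.0, -0.001, 0.001]
contact_force: [0.5, -0.5, -0.4]
finger_gap: 0.444
t 17.98 at [ 0.5646 -0.3826  0.1454] jaw 91.0 F [ 0.5 -0.5 -0.4] gap 0.444 q7 2.21
[0.0165, 0.1829, 0.0022] [-0.001, 0.002, -0.0]
[0.0274, 0.233, 0.0] [0.0, 0.0, 0.0]
[0.0, 0.0, 0.059] [0.0, 0.0, 0.0]
```

View pics/d7.png

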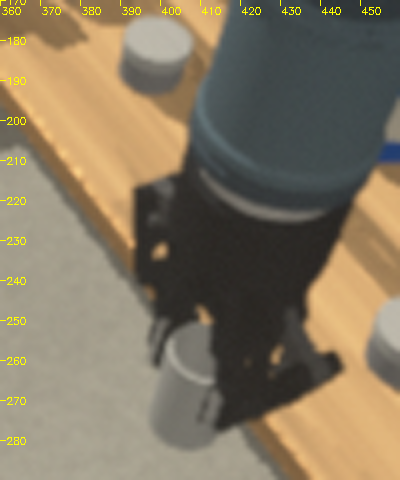

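The beaker is held upright between the fingers at (403,265). Carrying it to the tray.

```bash
python3 -m crank '[0.002,0.01,0.002,0,0,0,0.2,0.004,0.03,0.002,0,0,0,0.2,0.006,0.055,0.002,0,0,0,0.2,0.009,0.08,0.002,0,0,0,0.2,0.011,0.105,0.002,0,0,0,0.2,0.013,0.13,0.002,0,0,0,0.2,0.015,0.157,0.002,0,0,0,0.2,0.0165,0.183,0.002,0,0,0,0.2]' && python3 -m crank '[0.003,0.027,0,0,0,0,0.2,0.006,0.055,0,0,0,0,0.2,0.01,0.083,0,0,0,0,0.2,0.013,0.11,0,0,0,0,0.2,0.017,0.138,0,0,0,0,0.2,0.02,0.166,0,0,0,0,0.2,0.023,0.194,0,0,0,0,0.2,0.026,0.217,0,0,0,0,0.2]' && python3 -m crank '[0.001,0.01,0,0,0,0,0.2,0.0015,0.016,0,0,0,0,0.2,0.0015,0.016,0,0,0,0,0.2,0.0015,0.016,0,0,0,0,0.2,0.0015,0.016,0,0,0,0,0.2,0.0015,0.016,0,0,0,0,0.2,0.0015,0.016,0,0,0,0,0.2,0.0015,0.016,0,0,0,0,0.2]'
python3 - <<'E'
from h import *
plan([(.5135,.0325,.086,91)])
s=imaging.get_image('side')[:,:,::-1]
cv2.imwrite('pics/d8.png',crop(np.ascontiguousarray(s),260,110,350,220,5))
E
```

```text
t: 18.7
tool_pos: [0.5428, -0.197, 0.1392]
orientation: [-0.009, 1.0, 0.001, -0.001]
contact_force: [0.3, 0.9, -0.6]
finger_gap: 0.446
t: 19.37
tool_pos: [0.5127, 0.0199, 0.1393]
orientation: [-0.01, 1.0, 0.0, -0.001]
contact_force: [0.1, 0.5, -0.4]
finger_gap: 0.444
t: 20.03
tool_pos: [0.5131, 0.0321, 0.1403]
orientation: [-0.008, 1.0, -0.0, -0.0]
contact_force: [-0.3, 0.6, -1.4]
finger_gap: 0.443
t 20.03 at [0.5131 0.0321 0.1403] jaw 90.9 F [-0.3  0.6 -1.4] gap 0.443 q7 1.51
[-0.0004, 0.0004, 0.0543] [-0.0, -0.0, -0.002]
```

View pics/d8.png

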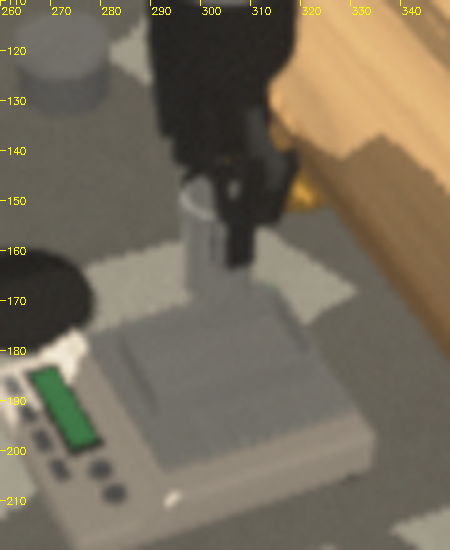

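Beaker is upright above the tray. Lowering it to the tray floor; I expect contact at TCP z≈0.081.

```bash
python3 -m crank '[0,0,0.01,0,0,0,0.2,0,0,0.022,0,0,0,0.2,0,0,0.034,0,0,0,0.2,0,0,0.044,0,0,0,0.2,0,0,0.051,0,0,0,0.2,0,0,0.055,0,0,0,0.2,0,0,0.055,0,0,0,0.2,0,0,0.055,0,0,0,0.2]' && python3 -m crank '[0,0,0.001,0,0,0,0.2,0,0,0.001,0,0,0,0.2,0,0,0.002,0,0,0,0.2,0,0,0.002,0,0,0,0.2,0,0,0.003,0,0,0,0.2,0,0,0.003,0,0,0,0.2,0,0,0.003,0,0,0,0.2,0,0,0.003,0,0,0,0.2]' &&  python3 -m crank '[0,0,0.0005,0,0,0,0.2,0,0,0.001,0,0,0,0.2,0,0,0.001,0,0,0,0.2,0,0,0.001,0,0,0,0.2,0,0,0.001,0,0,0,0.2,0,0,0.001,0,0,0,0.2,0,0,0.001,0,0,0,0.2,0,0,0.001,0,0,0,0.2]'
```

```text
t: 20.75
tool_pos: [0.5131, 0.033, 0.0853]
orientation: [-0.009, 1.0, -0.0, -0.0]
contact_force: [0.8, -0.4, -1.4]
finger_gap: 0.444
t: 21.42
tool_pos: [0.5131, 0.033, 0.0823]
orientation: [-0.009, 1.0, 0.0, 0.0]
contact_force: [-0.3, 0.0, -0.8]
finger_gap: 0.445
t: 22.08
tool_pos: [0.513, 0.033, 0.0813]
orientation: [-0.009, 1.0, -0.0, 0.0]
contact_force: [0.1, -0.2, -1.6]
finger_gap: 0.444
```

```bash
python3 -m crank '[0,0,0.0005,0,0,0,0.2,0,0,0.001,0,0,0,0.2,0,0,0.001,0,0,0,0.2,0,0,0.001,0,0,0,0.2,0,0,0.001,0,0,0,0.2,0,0,0.001,0,0,0,0.2,0,0,0.001,0,0,0,0.2,0,0,0.001,0,0,0,0.2]'
```

```text
t: 22.75
tool_pos: [0.5132, 0.033, 0.0807]
orientation: [-0.009, 1.0, 0.0, 0.0]
contact_force: [-1.3, -0.4, 5.7]
finger_gap: 0.446
```

```bash
python3 -m crank '[0,0,0,0,0,0,0.5,0,0,0,0,0,0,0.6,0,0,0,0,0,0,0.8,0,0,0,0,0,0,1,0,0,0,0,0,0,1,0,0,-0.003,0,0,0,1,0,0,-0.015,0,0,0,1,0,0,-0.03,0,0,0,1]' && python3 -m crank '[0,0,-0.02,0,0,0,1,0,0,-0.045,0,0,0,1,0,0,-0.07,0,0,0,1,0,0,-0.08,0,0,0,1,0.005,0.03,-0.08,0,0,0,1,0.01,0.06,-0.08,0,0,0,1,0.015,0.1,-0.08,0,0,0.1,1,0.02,0.135,-0.08,0,0,0.15,1]'
python3 - <<'E'
from h import *
print('pink',world('top',(112.5,244),.12),world('top',(130,247),0))
plan([(.4285,.327,.165,64),(.4285,.327,.12,64)])
s=imaging.get_image('side')[:,:,::-1];t=imaging.get_image('top')[:,:,::-1]
cv2.imwrite('pics/d9.png',np.hstack([crop(np.ascontiguousarray(t),235,130,315,230,5),crop(np.ascontiguousarray(s),260,120,340,220,5)]))
E
```

```text
t: 23.42
tool_pos: [0.5121, 0.0329, 0.11]
orientation: [-0.009, 1.0, -0.0, -0.001]
contact_force: [0.3, 0.3, 1.1]
finger_gap: 1.002
t: 24.08
tool_pos: [0.4901, 0.1693, 0.1902]
orientation: [0.069, 0.998, 0.0, 0.0]
contact_force: [0.6, 0.5, 0.4]
finger_gap: 0.998
pink [0.33081794 0.36997993 0.12      ] [0.32948468 0.37817358 0.        ]
t 24.08 at [0.4901 0.1693 0.1902] jaw 82.1 F [0.6 0.5 0.4] gap 0.998 q7 1.07
[0.0828, 0.1477, 0.0253] [0.0, -0.0, 0.316]
[0.0, 0.0, 0.045] [0.0, 0.0, 0.0]
```

View pics/d9.png

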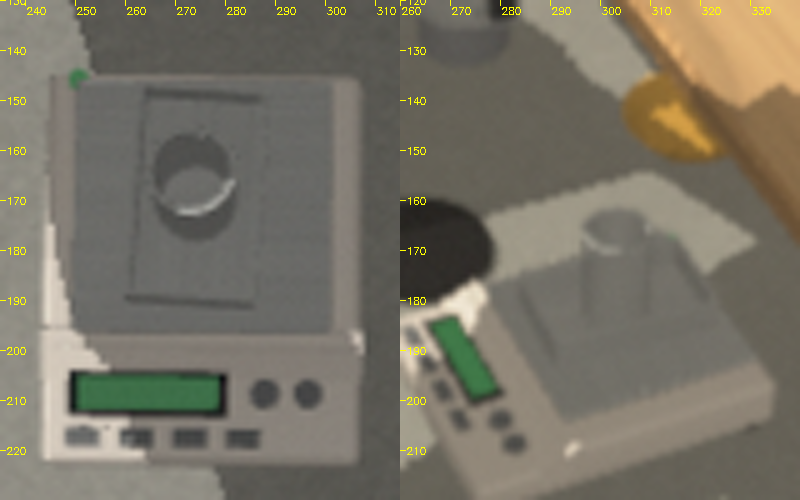

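```bash
python3 - <<'E'
from h import *
print(world('top',(271.8,164.3),.115),world('side',(303.5,166.3),.115))
E
python3 -m crank '[0.01,0.02,0.003,0,0,0.05,1,0.022,0.04,0.006,0,0,0.1,1,0.035,0.065,0.01,0,0,0.16,1,0.048,0.09,0.015,0,0,0.22,1,0.06,0.115,0.02,0,0,0.28,1,0.075,0.135,0.025,0,0,0.316,1,0.083,0.148,0.025,0,0,0.316,1,0.083,0.148,0.025,0,0,0.316,1]' && python3 -m crank '[0,0,0,0,0,0,1,0,0,0,0,0,0,1,0,0,0.01,0,0,0,1,0,0,0.02,0,0,0,1,0,0,0.03,0,0,0,1,0,0,0.03,0,0,0,1,0,0,0.03,0,0,0,1,0,0,0.03,0,0,0,1]'
python3 - <<'E'
from h import *
plan([(.4285,.327,.053,64)])
s=imaging.get_image('side')[:,:,::-1]
cv2.imwrite('pics/d10.png',crop(np.ascontiguousarray(s),195,50,295,160,5))
print(proj('side',[(.4285,.327,.122),(.4285,.327,.084),(.4285,.327,0)]).round(1))
E
```

```text
[0.51240319 0.03449229 0.115     ] [0.51494546 0.03034683 0.115     ]
t: 24.85
tool_pos: [0.4256, 0.3287, 0.1646]
orientation: [0.219, 0.976, 0.0, -0.001]
contact_force: [-0.3, 0.5, 0.0]
finger_gap: 1.004
t: 25.52
tool_pos: [0.4281, 0.3251, 0.1351]
orientation: [0.223, 0.975, -0.0, -0.0]
contact_force: [0.5, 0.1, -0.0]
finger_gap: 0.999
t 25.52 at [0.4281 0.3251 0.1351] jaw 64.3 F [ 0.5  0.1 -0. ] gap 0.999 q7 0.46
[0.0005, 0.0019, 0.0821] [-0.0, -0.0, 0.005]
[[239.9 115.2]
 [241.  125.2]
 [243.2 145.8]]
```

View pics/d10.png

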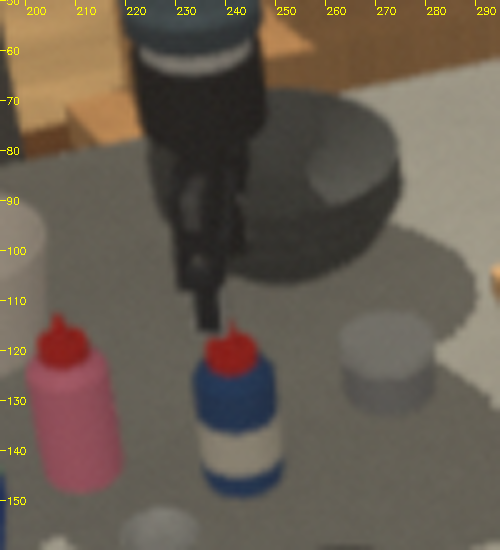

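Bottle's tip is at (241,114) and the prediction was (240,115), so the estimate holds. The beaker's rim centre (272,164) is about 2 mm from the tray's centre. Descending on the bottle.

```bash
python3 -m crank '[0,0.002,0.012,0,0,0,1,0,0.002,0.025,0,0,0,1,0,0.002,0.04,0,0,0,1,0,0.002,0.055,0,0,0,1,0,0.002,0.068,0,0,0,1,0,0.002,0.077,0,0,0,1,0,0.002,0.081,0,0,0,1,0,0.002,0.081,0,0,0,1]' && python3 -m crank '[0,0,0,0,0,0,0.8,0,0,0,0,0,0,0.7,0,0,0,0,0,0,0.6,0,0,0,0,0,0,0.5,0,0,0,0,0,0,0.4,0,0,0,0,0,0,0.3,0,0,0,0,0,0,0.3,0,0,0,0,0,0,0.3]'
python3 -c "
from h import *
plan([])"
```

```text
t: 26.23
tool_pos: [0.4285, 0.3268, 0.0534]
orientation: [0.222, 0.975, -0.001, -0.0]
contact_force: [-1.3, -0.7, 0.6]
finger_gap: 0.997
t: 26.9
tool_pos: [0.4298, 0.328, 0.0556]
orientation: [0.222, 0.975, 0.001, 0.001]
contact_force: [-0.6, 0.9, 5.1]
finger_gap: 0.619
t 26.90 at [0.4298 0.328  0.0556] jaw 64.3 F [-0.6  0.9  5.1] gap 0.619 q7 0.48
```

```bash
python3 -m crank '[0,0,0,0,0,0,0.3,0,0,-0.002,0,0,0,0.3,0,0,-0.007,0,0,0,0.3,0,0,-0.016,0,0,0,0.3,0,0,-0.027,0,0,0,0.3,0,0,-0.038,0,0,0,0.3,0,0,-0.05,0,0,0,0.3,0,0,-0.05,0,0,0,0.3]'
python3 - <<'E'
from h import *
plan([(.4487,.181,.105,64.3)])
s=imaging.get_image('side')[:,:,::-1]
cv2.imwrite('pics/d11.png',crop(np.ascontiguousarray(s),205,60,285,160,5))
E
```

```text
t: 27.57
tool_pos: [0.4304, 0.3283, 0.1073]
orientation: [0.223, 0.975, 0.002, 0.001]
contact_force: [-0.0, 0.6, -2.1]
finger_gap: 0.615
t 27.57 at [0.4304 0.3283 0.1073] jaw 64.3 F [-0.   0.6 -2.1] gap 0.615 q7 0.47
[-0.0804, -0.1248, 0.0019] [0.004, 0.002, -0.0]
```

View pics/d11.png

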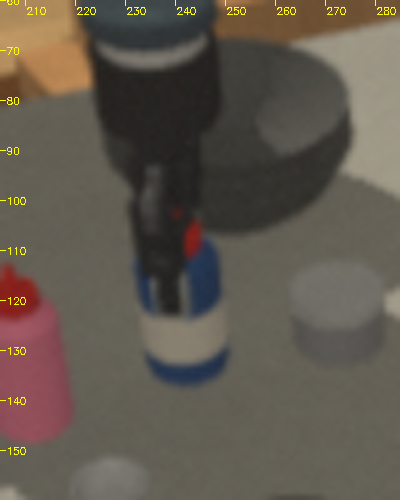

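The bottle hangs upright in the fingers at (239,125). That was my 16th and last picture, so from here I measure by code.

```bash
python3 -m crank '[-0.006,-0.01,0,0,0,0,0.3,-0.016,-0.025,0,0,0,0,0.3,-0.029,-0.045,0,0,0,0,0.3,-0.042,-0.065,0,0,0,0,0.3,-0.055,-0.085,0,0,0,0,0.3,-0.067,-0.104,0,0,0,0,0.3,-0.076,-0.118,0,0,0,0,0.3,-0.08,-0.125,0,0,0,0,0.3]' && python3 -m crank '[0,0,0,0,0,0,0.3,0,0,0,0,0,0,0.3,0,0,0.006,0,0,0,0.3,0,0,0.015,0,0,0,0.3,0,0,0.025,0,0,0,0.3,0,0,0.034,0,0,0,0.3,0,0,0.038,0,0,0,0.3,0,0,0.038,0,0,0,0.3]' && python3 -m crank '[0,0,0.001,0,0,0,0.3,0,0,0.002,0,0,0,0.3,0,0,0.003,0,0,0,0.3,0,0,0.004,0,0,0,0.3,0,0,0.005,0,0,0,0.3,0,0,0.006,0,0,0,0.3,0,0,0.006,0,0,0,0.3,0,0,0.006,0,0,0,0.3]'
python3 -c "
from h import *
plan([(.4487,.181,.06,64.3)])"
```

```text
t: 28.28
tool_pos: [0.4463, 0.1757, 0.1037]
orientation: [0.224, 0.975, -0.001, -0.0]
contact_force: [0.5, -0.3, -2.9]
finger_gap: 0.611
t: 28.95
tool_pos: [0.4457, 0.1795, 0.0648]
orientation: [0.222, 0.975, -0.001, -0.001]
contact_force: [-0.3, -0.1, -2.8]
finger_gap: 0.616
t: 29.62
tool_pos: [0.4467, 0.1798, 0.0603]
orientation: [0.222, 0.975, 0.0, 0.0]
contact_force: [-0.7, 0.5, -1.6]
finger_gap: 0.612
t 29.62 at [0.4467 0.1798 0.0603] jaw 64.3 F [-0.7  0.5 -1.6] gap 0.612 q7 0.75
[-0.0012, 0.002, 0.0003] [0.0, 0.0, -0.0]
```

```bash
python3 -m crank '[-0.001,0.002,0,0,0,0,0.3,-0.001,0.002,0,0,0,0,0.3,-0.001,0.002,0.0005,0,0,0,0.3,-0.001,0.002,0.0005,0,0,0,0.3,-0.001,0.002,0.001,0,0,0,0.3,-0.001,0.002,0.001,0,0,0,0.3,-0.001,0.002,0.001,0,0,0,0.3,-0.001,0.002,0.001,0,0,0,0.3]'; python3 -m crank '[0,0,0.0005,0,0,0,0.3,0,0,0.0005,0,0,0,0.3,0,0,0.001,0,0,0,0.3,0,0,0.001,0,0,0,0.3,0,0,0.001,0,0,0,0.3,0,0,0.001,0,0,0,0.3,0,0,0.001,0,0,0,0.3,0,0,0.001,0,0,0,0.3]'
```

```text
t: 30.28
tool_pos: [0.4485, 0.1811, 0.0593]
orientation: [0.223, 0.975, -0.0, -0.0]
contact_force: [0.1, -0.5, -2.5]
finger_gap: 0.607
t: 30.95
tool_pos: [0.4487, 0.1811, 0.0586]
orientation: [0.223, 0.975, 0.0, 0.0]
contact_force: [-1.0, -0.7, 5.6]
finger_gap: 0.61
```

```bash
python3 -m crank '[0,0,0,0,0,0,0.7,0,0,0,0,0,0,0.8,0,0,0,0,0,0,0.9,0,0,0,0,0,0,1,0,0,0,0,0,0,1,0,0,-0.003,0,0,0,1,0,0,-0.015,0,0,0,1,0,0,-0.03,0,0,0,1]' && python3 -m crank '[0,0,-0.02,0,0,0,1,0,0,-0.045,0,0,0,1,0,0,-0.07,0,0,0,1,0,0,-0.075,0,0,0,1,0,0,-0.075,0,0,0,1,0,0,-0.075,0,0,0,1,0,0,-0.075,0,0,0,1,0,0,-0.075,0,0,0,1]'
python3 - <<'E'
from h import *
plan([(.448,-.07,.16,46),(.43,-.32,.13,28),(.43,-.32,.02,28)])
E
```

```text
t: 31.62
tool_pos: [0.4477, 0.1807, 0.088]
orientation: [0.222, 0.975, -0.001, -0.001]
contact_force: [0.2, -0.0, -0.6]
finger_gap: 0.997
t: 32.28
tool_pos: [0.4477, 0.1807, 0.1621]
orientation: [0.222, 0.975, -0.001, -0.001]
contact_force: [0.2, 0.4, -0.0]
finger_gap: 0.999
t 32.28 at [0.4477 0.1807 0.1621] jaw 64.3 F [ 0.2  0.4 -0. ] gap 0.999 q7 0.71
[-0.1091, -0.2258, 0.0024] [-0.002, -0.001, 0.319]
[-0.1607, -0.1923, 0.03] [0.0, 0.0, 0.314]
[0.0, 0.0, 0.11] [0.0, 0.0, 0.0]
```

```bash
python3 -m crank '[-0.01,-0.02,0,0,0,0.04,1,-0.025,-0.05,0,0,0,0.09,1,-0.042,-0.085,0,0,0,0.14,1,-0.06,-0.12,0,0,0,0.2,1,-0.075,-0.155,0.001,0,0,0.25,1,-0.092,-0.19,0.002,0,0,0.3,1,-0.104,-0.215,0.002,0,0,0.319,1,-0.109,-0.226,0.002,0,0,0.319,1]' && python3 -m crank '[-0.02,-0.025,0.003,0,0,0.05,1,-0.04,-0.05,0.006,0,0,0.1,1,-0.062,-0.075,0.01,0,0,0.15,1,-0.084,-0.1,0.015,0,0,0.2,1,-0.105,-0.125,0.02,0,0,0.25,1,-0.125,-0.15,0.025,0,0,0.3,1,-0.147,-0.176,0.03,0,0,0.314,1,-0.159,-0.19,0.03,0,0,0.314,1]'
python3 - <<'E'
from h import *
plan([(.4333,-.320,.1,28),(.4333,-.32,.02,28)])
t=imaging.get_image('top').astype(int);cv2.imwrite('pics/e1.png',t[:,:,::-1])
m=((t[...,0]>80)&(t[...,1]<50)&(t[...,2]<60)).astype(np.uint8);m[:160]=0;m[230:]=0;m[:,:180]=0;m[:,250:]=0
v,u=np.nonzero(m);print('red',len(u),u.min(),u.max(),v.min(),v.max(),world('top',(u.mean(),v.mean()),.1))
b=((t[...,2]>t[...,0]+25)&(t[...,2]>40)).astype(np.uint8);b[:160]=0;b[230:]=0;b[:,:180]=0;b[:,250:]=0
v,u=np.nonzero(b);print('blue',len(u),u.min(),u.max(),v.min(),v.max())
print(proj('top',[(.4467,.1814,.122),(.4467,.1814,.084),(.4467,.1814,.0)]))
E
```

```text
t: 32.95
tool_pos: [0.4476, -0.0744, 0.1606]
orientation: [0.378, 0.926, -0.001, -0.0]
contact_force: [-0.1, 0.6, 0.4]
finger_gap: 1.0
t: 33.62
tool_pos: [0.429, -0.3206, 0.1297]
orientation: [0.517, 0.856, -0.001, -0.001]
contact_force: [-0.0, 0.9, -0.1]
finger_gap: 1.003
t 33.62 at [ 0.429  -0.3206  0.1297] jaw 27.8 F [-0.   0.9 -0.1] gap 1.003 q7 1.29
[-0.0015, 0.0042, 0.0297] [-0.003, -0.0, -0.004]
[0.0, 0.0, 0.08] [0.0, 0.0, 0.0]
red 182 195 210 185 200 [0.45042778 0.18483582 0.1       ]
blue 270 193 219 183 210
[[202.11060559 192.18478372]
 [205.66326823 195.17376942]
 [212.57338839 200.98423186]][ WARN:0@0.494] global loadsave.cpp:1063 imwrite_ Unsupported depth image for selected encoder is fallbacked to CV_8U.
```

```bash
python3 -m crank '[-0.001,0.004,0,0,0,0,1,-0.001,0.004,0,0,0,0,1,-0.001,0.004,0.015,0,0,0,1,-0.001,0.004,0.035,0,0,0,1,-0.001,0.004,0.055,0,0,0,1,-0.001,0.004,0.075,0,0,0,1,-0.001,0.004,0.095,0,0,0,1,-0.001,0.004,0.103,0,0,0,1]' && python3 -m crank '[0,0,0.007,0,0,0,1,0,0,0.007,0,0,0,1,0,0,0.007,0,0,0,0.8,0,0,0.007,0,0,0,0.7,0,0,0.007,0,0,0,0.6,0,0,0.007,0,0,0,0.5,0,0,0.007,0,0,0,0.4,0,0,0.007,0,0,0,0.3]' && python3 -m crank '[0,0,0,0,0,0,0.3,0,0,0,0,0,0,0.3,0,0,0,0,0,0,0.3,0,0,0,0,0,0,0.3,0,0,0,0,0,0,0.3,0,0,0,0,0,0,0.3,0,0,0,0,0,0,0.3,0,0,0,0,0,0,0.3]'
python3 - <<'E'
from h import *
plan([(.4333,-.320,.075,28),(.4455,-.1175,.075,28)])
E
```

```text
t: 34.33
tool_pos: [0.4345, -0.3128, 0.0258]
orientation: [0.514, 0.858, 0.001, -0.002]
contact_force: [-0.1, 1.1, -0.5]
finger_gap: 1.002
t: 35.0
tool_pos: [0.4356, -0.3166, 0.0225]
orientation: [0.515, 0.857, -0.0, 0.001]
contact_force: [-1.9, 0.1, 5.2]
finger_gap: 0.555
t: 35.67
tool_pos: [0.4356, -0.3166, 0.0225]
orientation: [0.515, 0.857, -0.0, 0.001]
contact_force: [-1.3, -0.2, 7.0]
finger_gap: 0.556
t 35.67 at [ 0.4356 -0.3166  0.0225] jaw 28.0 F [-1.3 -0.2  7. ] gap 0.556 q7 1.36
[-0.002, -0.0035, -0.0525] [0.001, 0.002, -0.0]
[0.1731, 0.1058, 0.0] [0.0, 0.0, 0.0]
```

```bash
python3 -m crank '[0,0,-0.002,0,0,0,0.3,0,0,-0.007,0,0,0,0.3,0,0,-0.016,0,0,0,0.3,0,0,-0.027,0,0,0,0.3,0,0,-0.038,0,0,0,0.3,0,0,-0.05,0,0,0,0.3,0,0,-0.05,0,0,0,0.3,0,0,-0.05,0,0,0,0.3]' && python3 -m crank '[0.01,0.006,0,0,0,0,0.3,0.03,0.018,0,0,0,0,0.3,0.055,0.032,0,0,0,0,0.3,0.08,0.047,0,0,0,0,0.3,0.105,0.062,0,0,0,0,0.3,0.13,0.077,0,0,0,0,0.3,0.155,0.092,0,0,0,0,0.3,0.17,0.1,0,0,0,0,0.3]'
python3 -m crank '[0,0,0,0,0,0,0.3,0,0,0,0,0,0,0.3,0,0,0,0,0,0,0.3,0,0,0.005,0,0,0,0.3,0,0,0.013,0,0,0,0.3,0,0,0.022,0,0,0,0.3,0,0,0.03,0,0,0,0.3,0,0,0.03,0,0,0,0.3]'
python3 - <<'E'
from h import *
plan([(.445,-.1155,.0285,28)])
t=imaging.get_image('side');cv2.imwrite('pics/e2.png',t[:,:,::-1])
E
```

```text
t: 36.33
tool_pos: [0.4358, -0.3163, 0.0724]
orientation: [0.515, 0.857, 0.0, 0.001]
contact_force: [0.4, -0.3, -2.5]
finger_gap: 0.551
t: 37.0
tool_pos: [0.4427, -0.1142, 0.0706]
orientation: [0.513, 0.858, 0.0, -0.001]
contact_force: [-0.2, 0.2, -3.0]
finger_gap: 0.554
t: 37.67
tool_pos: [0.4421, -0.119, 0.0394]
orientation: [0.515, 0.857, -0.001, -0.001]
contact_force: [-0.2, 0.1, -2.5]
finger_gap: 0.554
t 37.67 at [ 0.4421 -0.119   0.0394] jaw 28.0 F [-0.2  0.1 -2.5] gap 0.554 q7 1.01
[0.0017, 0.0042, 0.0109] [-0.003, -0.002, -0.0]
```

```bash
python3 -m crank '[0.001,0.002,0,0,0,0,0.3,0.002,0.004,0,0,0,0,0.3,0.002,0.004,0.003,0,0,0,0.3,0.002,0.004,0.006,0,0,0,0.3,0.002,0.004,0.009,0,0,0,0.3,0.002,0.004,0.011,0,0,0,0.3,0.002,0.004,0.011,0,0,0,0.3,0.002,0.004,0.011,0,0,0,0.3]' && python3 -m crank '[0,0,0.0005,0,0,0,0.3,0,0,0.0005,0,0,0,0.3,0,0,0.001,0,0,0,0.3,0,0,0.001,0,0,0,0.3,0,0,0.0015,0,0,0,0.3,0,0,0.0015,0,0,0,0.3,0,0,0.0015,0,0,0,0.3,0,0,0.0015,0,0,0,0.3]'; python3 -m crank '[0,0,0.0005,0,0,0,0.3,0,0,0.0005,0,0,0,0.3,0,0,0.001,0,0,0,0.3,0,0,0.001,0,0,0,0.3,0,0,0.001,0,0,0,0.3,0,0,0.001,0,0,0,0.3,0,0,0.001,0,0,0,0.3,0,0,0.001,0,0,0,0.3]'
```

```text
t: 38.38
tool_pos: [0.446, -0.1153, 0.0302]
orientation: [0.515, 0.857, -0.0, -0.0]
contact_force: [0.3, 1.3, -2.5]
finger_gap: 0.555
t: 39.05
tool_pos: [0.4461, -0.1152, 0.0288]
orientation: [0.515, 0.857, -0.0, -0.0]
contact_force: [0.8, -0.9, -1.3]
finger_gap: 0.556
t: 39.72
tool_pos: [0.4461, -0.1152, 0.0278]
orientation: [0.515, 0.857, 0.0, 0.0]
contact_force: [-0.5, 0.2, -2.4]
finger_gap: 0.554
```

```bash
python3 -m crank '[0,0,0.0005,0,0,0,0.3,0,0,0.0005,0,0,0,0.3,0,0,0.001,0,0,0,0.3,0,0,0.001,0,0,0,0.3,0,0,0.001,0,0,0,0.3,0,0,0.001,0,0,0,0.3,0,0,0.001,0,0,0,0.3,0,0,0.001,0,0,0,0.3]'; python3 -m crank '[0,0,0.0005,0,0,0,0.3,0,0,0.0005,0,0,0,0.3,0,0,0.001,0,0,0,0.3,0,0,0.001,0,0,0,0.3,0,0,0.001,0,0,0,0.3,0,0,0.001,0,0,0,0.3,0,0,0.001,0,0,0,0.3,0,0,0.001,0,0,0,0.3]'
```

```text
t: 40.38
tool_pos: [0.4461, -0.1152, 0.0268]
orientation: [0.515, 0.857, 0.0, 0.0]
contact_force: [-0.8, -0.2, -2.3]
finger_gap: 0.555
t: 41.05
tool_pos: [0.4461, -0.1152, 0.0258]
orientation: [0.515, 0.857, 0.0, 0.0]
contact_force: [-0.1, 0.2, -1.5]
finger_gap: 0.554
```

```bash
python3 -m crank '[0,0,0.0005,0,0,0,0.3,0,0,0.0005,0,0,0,0.3,0,0,0.001,0,0,0,0.3,0,0,0.001,0,0,0,0.3,0,0,0.001,0,0,0,0.3,0,0,0.001,0,0,0,0.3,0,0,0.001,0,0,0,0.3,0,0,0.001,0,0,0,0.3]'
```

```text
t: 41.72
tool_pos: [0.4462, -0.1152, 0.0254]
orientation: [0.515, 0.857, 0.0, -0.0]
contact_force: [-2.9, 1.8, 10.6]
finger_gap: 0.552
```

```bash
python3 -m crank '[0,0,0,0,0,0,0.65,0,0,0,0,0,0,0.75,0,0,0,0,0,0,0.9,0,0,0,0,0,0,1,0,0,0,0,0,0,1,0,0,-0.003,0,0,0,1,0,0,-0.015,0,0,0,1,0,0,-0.03,0,0,0,1]' && python3 -m crank '[0,0,-0.02,0,0,0,1,0,0,-0.045,0,0,0,1,0,0,-0.07,0,0,0,1,0,0,-0.09,0,0,0,1,0,0,-0.11,0,0,0,1,0,0,-0.12,0,0,0,1,0,0,-0.12,0,0,0,1,0,0,-0.12,0,0,0,1]' && python3 -m crank '[-0.02,-0.01,0,0,0,0,1,-0.05,-0.025,0,0,0,0,1,-0.08,-0.04,0,0,0,0,1,-0.11,-0.055,0,0,0,0,1,-0.14,-0.07,0,0,0,0,1,-0.17,-0.085,0,0,0,0,1,-0.19,-0.095,0,0,0,0,1,-0.2,-0.1,0,0,0,0,1]' && python3 -m crank '[0,0,0,0,0,0,1,0,0,0,0,0,0,1,0,0,0,0,0,0,1,0,0,0,0,0,0,1,0,0,0,0,0,0,1,0,0,0,0,0,0,1,0,0,0,0,0,0,1,0,0,0,0,0,0,1]'
python3 - <<'E'
from h import *
plan([])
T={n:imaging.get_image(n) for n in('top','side')}
for n in T: cv2.imwrite(f'pics/f_{n}.png',T[n][:,:,::-1])
t=T['top'].astype(int)
def comp(l,n,m,box,z):
    x0,y0,x1,y1=box;k,lab,st,ce=cv2.connectedComponentsWithStats(m[y0:y1,x0:x1].astype(np.uint8))
    i=1+st[1:,4].argmax();uv=ce[i]+[x0,y0];bb=st[i,:4]+[x0,y0,0,0];c=bb[:2]+(bb[2:]-1)/2
    print(l,n,'area',st[i,4],'bbox',bb,'centroid',uv.round(1),world(n,uv,z).round(4),'bboxc',world(n,c,z).round(4))
comp('lid','top',t.min(2)>70,(312,180,360,230),.08)
comp('cap','top',(t[...,0]>80)&(t[...,1]<50),(185,165,240,230),.1)
s=T['side'].astype(int)
comp('lid','side',s.min(2)>85,(280,180,325,245),.08)
comp('cap','side',(s[...,0]>80)&(s[...,1]<50),(230,100,300,180),.105)
comp('tin','top',(t.min(2)>60),(112,132,150,172),.045)
t0=cv2.imread('pics/top0.png')[:,:,::-1].astype(int)
comp('tin0','top',(t0.min(2)>60),(112,132,150,172),.045)
for b in ((112,132,150,172),(180,117,220,135)):
    print('diff',b,np.abs(t-t0)[b[1]:b[3],b[0]:b[2]].mean())
E
```

```text
t: 42.38
tool_pos: [0.4453, -0.1151, 0.0546]
orientation: [0.515, 0.857, -0.0, -0.001]
contact_force: [-0.1, 0.4, -0.3]
finger_gap: 0.998
t: 43.05
tool_pos: [0.4462, -0.115, 0.1746]
orientation: [0.515, 0.857, 0.0, 0.0]
contact_force: [-0.7, 1.0, -0.2]
finger_gap: 1.001
t: 43.72
tool_pos: [0.4501, -0.342, 0.1732]
orientation: [0.517, 0.856, -0.001, -0.001]
contact_force: [0.2, 0.5, 0.5]
finger_gap: 0.998
t: 44.38
tool_pos: [0.4519, -0.3384, 0.1749]
orientation: [0.515, 0.857, 0.0, 0.0]
contact_force: [-0.1, 0.3, 0.6]
finger_gap: 1.0
t 44.38 at [ 0.4519 -0.3384  0.1749] jaw 28.0 F [-0.1  0.3  0.6] gap 1.000 q7 1.32
lid top area 1130 bbox [312 180  48  50] centroid [335.7 204.5] [ 0.4328 -0.108   0.08  ] bboxc [ 0.4328 -0.1075  0.08  ]
cap top area 184 bbox [196 185  15  16] centroid [202.8 192.3] [0.4503 0.1848 0.1   ] bboxc [0.4499 0.1842 0.1   ]
lid side area 2293 bbox [280 180  45  65] centroid [302.3 205.8] [ 0.4638 -0.0758  0.08  ] bboxc [ 0.454  -0.0957  0.08  ]
cap side area 77 bbox [258 138  10  12] centroid [262.6 144.4] [0.4491 0.1796 0.105 ] bboxc [0.4504 0.1836 0.105 ]
tin top area 1403 bbox [112 132  38  40] centroid [129.6 150.8] [0.5569 0.38   0.045 ] bboxc [0.5553 0.3775 0.045 ]
tin0 top area 1401 bbox [112 132  38  40] centroid [129.6 150.8] [0.557 0.38  0.045] bboxc [0.5553 0.3775 0.045 ]
diff (112, 132, 150, 172) 1.418859649122807
diff (180, 117, 220, 135) 1.5189814814814815
```

```bash
python3 - <<'E'
from h import *
for n,box,c0 in(('top',(312,180,365,230),(.4447,-.1165)),('side',(275,190,330,262),(.4448,-.1184))):
    g=cv2.imread(f'pics/f_{n}.png').min(2);x0,y0,x1,y1=box
    print(n,'pred lid',proj(n,[(*c0,.08)]).round(1))
    for th in(50,70,85):
        k,lab,st,ce=cv2.connectedComponentsWithStats((g[y0:y1,x0:x1]>th).astype(np.uint8),connectivity=4)
        for i in range(1,k):
            if st[i,4]>60: print(th,st[i],(ce[i]+[x0,y0]).round(1),world(n,ce[i]+[x0,y0],.08).round(4))
E
```

```text
top pred lid [[339.6 199.3]]
50 [   0    0   53   50 1487] [340.1 204.5] [ 0.4331 -0.1176  0.08  ]
50 [ 18   9  20  20 327] [339.5 198.5] [ 0.4465 -0.1163  0.08  ]
70 [   0    0   53   50 1365] [340.3 204.6] [ 0.4328 -0.1181  0.08  ]
70 [ 18   9  20  20 316] [339.5 198.5] [ 0.4464 -0.1163  0.08  ]
85 [  9   0  44  11 306] [341.2 183.2] [ 0.4813 -0.12    0.08  ]
85 [ 18   9  20  20 303] [339.5 198.6] [ 0.4463 -0.1163  0.08  ]
85 [  9  26  44  24 492] [348.  222.1] [ 0.3943 -0.1354  0.08  ]
side pred lid [[302.4 219. ]]
50 [   0    0   55   72 3299] [302. 223.] [ 0.4385 -0.1302  0.08  ]
50 [17 40 11 12 88] [296.9 235.6] [ 0.41   -0.1627  0.08  ]
70 [   0    0   55   72 3197] [302.3 222.9] [ 0.4392 -0.13    0.08  ]
70 [18 40  9 12 67] [297.  235.7] [ 0.4101 -0.1631  0.08  ]
85 [   0    0   55   72 3105] [302.3 222.7] [ 0.4396 -0.1295  0.08  ]
```

```bash
python3 - <<'E'
from h import *
a=cv2.imread('pics/e1.png').astype(int);b=cv2.imread('pics/f_top.png').astype(int)
d=np.abs(a-b)[140:200,246:304];print('balance diff',d.mean(),d.max())
ctrl.close_job()
E
```

```text
balance diff 1.000095785440613 5
the job is handed in; nothing more can be done
```

I laid out the balance as asked and handed the job in about 45 s into the 128 s. The hand-in reports no verdict.

I drew the tray out from under the riser, regripped it at its centre and set it on the platform. Then I stood the beaker in it, the blue bottle on the left coaster and the jar on the right one. Each piece was lowered in 0.5–1 mm steps until light contact, with at most 11 N at the wrist.

How far each piece is from the centre of what it stands on, by my last measurements against the 12 mm allowed:

| Piece | Stands on | Offset |
|---|---|---|
| Tray | platform | about 2 mm |
| Beaker | tray | about 2 mm |
| Bottle | left coaster | about 4–5 mm (cap height was an assumption) |
| Jar | right coaster | about 2 mm |

- **Left alone:** the tin and dish areas of the top view look the same as at the start. The balance, tray and beaker did not move while I placed the jar.
- **Disagreements:** the side camera differed from the top camera by up to about 9 mm, so I relied more on the top camera and the arm's own position.
- **Failed check:** finding the jar lid by code in the side view did not work, so the jar's offset rests on the top view alone.
- **Pictures:** I viewed 16, more than the planned 12. The bottle and jar placements were checked by image code only.

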